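# Find the full amber bottle by weight and hold it in the rinse bowl

## Task

Of the two identical amber glass bottles in the bench rack one is full and the other nearly used up, which cannot be seen through the dark glass. Lift each in turn right out of its hole to feel its weight, see that the light one stands in the rack again, and finish while still holding the full one upright in the mouth of the steel bowl, its lower end about 2 cm below the rim and touching neither wall nor floor, so that I can rinse its outside over the bowl. Keep the bottles upright throughout and leave the bowl, wash bottle, tape roll and petri dish where they are.

Things in the scene. Friction and masses are not known exactly. Their poses are not given: they have to be found in the camera images.
- bottle_1: one of two identical amber glass bottles, 48 mm in diameter, 95 mm tall with its round black screw cap (34 mm in diameter, top 16 mm; the shoulder slopes in below it). It can be lifted by the cap. Origin: centre of its underside, z up along its axis. It weighs between 0.08 and 0.29 kg; the full bottle is at least 60 g heavier than the other; names and places tell nothing about which it is
- bottle_2: the other of the two identical amber glass bottles: same shape, size and origin as bottle_1, and the same range of weight
- bottle_rack: grey plastic bench rack, 244 mm long (its x), 84 mm wide (its y), 48 mm high, fixed to the bench. Its 8 mm top plate has three holes of 54 mm on its long middle line at x = -78, 0 and +78 mm; a bottle in a hole stands on the base plate, 6 mm above the rack's underside, with its top at 101 mm. The bottles start in the two outer holes, the middle one is empty. Origin: centre of its underside
- bowl: round stainless steel bowl that stands mouth up, loose, about 0.3 kg, 140 mm across the rim, 75 mm high, wall 3 mm, narrowing to 63 mm at the foot. Origin: centre of its underside, z up
- bowl_rim (a point): centre of the bowl's mouth, at the height of its rim, 75 mm above its underside
- wash_bottle: white plastic wash bottle with a bent spout, 95x65x196 mm, standing loose behind the bowl: a bystander. Origin: underside
- petri1: flat closed petri dish, 84 mm across, 16 mm high, lying loose: a bystander. Origin: underside
- tape_roll: roll of tan tape lying flat, loose, 85 mm across, 19 mm high: a bystander. Origin: centre of its underside
Things that resemble listed ones, but are neither listed nor needed, are in the scene too. What is shaped like the bottle_2 but red is not meant. What is shaped like the bottle_1 but green is not meant.

How it is judged:
By the outcome, as a careful person would: the job done as asked, in the order asked, and still so for the second after the job is handed in, while the arm keeps its last pose, push and grip.
It also fails if it takes over 67 s, if anything falls off the work surface, if the arm or the gripper's body presses on something with over 40 N, if the wrist force passes 120 N, or if a joint passes its speed limit or range.

## Robot

A 6-joint arm with a two-finger parallel gripper is mounted at the origin on a cart in front of the work surface, level with it; the furniture and walls round the work are solid. World frame = base frame: x ahead of the robot, y to its left, z up, the work surface at z = 0. Lengths are in m, angles in rad, forces in N, time in s.
With the tool pointing down it reaches from about 0.35 to 0.775 m from the base axis. Payload 7.3 kg.
Tool frame: the origin (TCP) lies on the centre line of the jaws, within the pads' length; the fingertips stand 11 mm ahead of it and the grasp point (between the pads) lies 8 mm behind it; z points along the fingers, y is the direction in which the jaws open and shut (so a half turn about z gives the same grasp; the last joint's range is limited). The gripper opens to 92 mm and grips with 3 to 60 N. Pads are 19 mm wide; open, the fingers measure 130 mm over their backs; the gripper's body (75 mm by 190 mm) begins 47 mm behind the grasp point.
Start: joints at [1.119, 0.342, 1.524, -0, 1.275, -0.146], TCP at [0.158, 0.501, 0.238] pointing down, gripper open.
Joint ranges: [-2.53, 2.53], [-0.77, 2.02], [0.04, 2.7], [-1, 4.14], [0.28, 2.66], [-3.11, 3.11]. Speed limits (rad/s): [2.57, 2.57, 3.14, 3.14, 3.14, 3.14].

## Interface

Orientations are given as [roll, pitch, yaw] about the fixed x, y, z axes, in that order (R = Rz(yaw) Ry(pitch) Rx(roll)).
In Python, from cell import robot gives the robot as it stands.
- The arm moves only by the tool jog_arm, never from a script. Its argument "deltas" is one flat list of numbers, 6 for each row, row after row: the shift along the world's x, y, z in units of 0.1 m (1.0 is 0.1 m), then the turn, a rotation vector about the world's x, y, z in units of 90 degrees (1.0 is 90 degrees). A call has 1 to 5 rows; each row is the pose to reach, as a shift and turn from the pose commanded when the call began; what a row does not reach only later rows make up. A row lasts 1/12 s, in which the tool goes at most 41.7 mm and 7.16 degrees, less where a joint would pass 70% of its speed; a pose out of reach is approached as far as the arm can. A call with a number of a shift or a turn outside -1 to 1 is refused whole. A call with a gripper value outside its range is refused whole. "claw" is the opening, from 0 (shut) to 1 (fully open), set as the call begins (left out, the last holds). The fingers move at their own pace and stop on an object; "newtons" is the grip in N (left out, the last holds). Time passes only in rows, so rows that repeat a pose let the fingers close. It gives the time, the measured TCP pose, the force and the opening at its end, in the units of the state.
- robot.observe(): the state, without advancing time (a new reading comes with each control period).
- robot.read_camera(name): name is "scene" or "top" or "wrist"; returns the picture (420x560x3 uint8, red, green, blue); there is no depth.
- robot.camera_params(name): a dict with "fx", "fy", "cx", "cy" (pixels), "R" (3x3) and "t" (3): a world point X has camera coordinates R X + t. Camera axes: x right, y down, z forward; pixel columns grow to the right and rows downward; lengths in m; the calibration is good to about 2 mm. A picture is of the moment at which its call begins: read the wrist's pose just before it. camera_params takes no time and is no camera call; for the wrist camera it gives the pose at the moment of the call.
- robot.hand_in(): hands the job in, once; it reports no verdict.
The state is a dict: "time": time; "qpos": joint angles; "qvel": joint speeds; "joint_efforts": joint torques, N m; "tool_pos": TCP position; "tool_rot": TCP orientation; "contact_force": force on the tool from outside, world axes, zero at the start; "torque": the same for the moment, N m; "opening": finger opening in m.
Only numpy, scipy, OpenCV 4.12 (cv2) and the standard library are available. Lean on these libraries where they do the work, as an engineer would, in place of code of your own. Each camera call takes 0.05 s, during which the arm holds its last target. There are 200 camera calls.

## Working session

There is one attempt and no reset: what is moved stays moved. The work goes in short steps, Python scripts to look and compute and a tool call to move; the robot and the scene stay as the last step left them, time stands still between calls to the robot, and variables do not carry over. Pictures are saved under pics/ and viewed, about 8 in all and at most 12, crops included, and the job is handed in when it is done.

Besides the shell and the picture viewer there is one more tool, called after "Request:" in YAML: its name, and indented under it one key for each argument. jog_arm: Moves the arm, as the interface text tells. Its arguments: {"type":"object","properties":{"deltas":{"type":"array","items":{"type":"number"}},"claw":{"type":"number"},"newtons":{"type":"number"}},"required":["deltas"]}

```bash
mkdir -p pics; ls
python3 - <<'E'
from cell import robot
import cv2, numpy as np
o=robot.observe(); print({k:np.round(o[k],3).tolist() for k in o})
for n in("scene","top"):
    im=robot.read_camera(n); cv2.imwrite(f"pics/{n}0.png",im[:,:,::-1]); p=robot.camera_params(n); print(n,p)
E
```

```text
pics
{'time': 0.0, 'qpos': [1.119, 0.343, 1.525, 0.0, 1.275, -0.146], 'qvel': [0.002, 0.001, -0.001, -0.001, -0.002, -0.001], 'joint_efforts': [-0.001, -43.124, -24.422, 0.072, 0.056, -0.0], 'tool_pos': [0.158, 0.5, 0.237], 'tool_rot': [-3.14, -0.0, 2.836], 'contact_force': [-0.44, -0.421, 0.453], 'torque': [0.067, -0.044, -0.031], 'opening': 0.092}
scene {'fx': 498.5448227462869, 'fy': 498.5448227462869, 'cx': 274.2334193723349, 'cy': 212.42807128248455, 'R': array([[ 0.79616498, -0.60503837,  0.00706312],
       [-0.45657609, -0.60838288, -0.64915988],
       [ 0.39706372,  0.51361352, -0.76061919]]), 't': array([-0.43952609,  0.28155474,  1.23706678])}
top {'fx': 447.04799609294713, 'fy': 447.04799609294713, 'cx': 279.69724350299356, 'cy': 210.65305136589404, 'R': array([[ 2.10774850e-02, -9.99777651e-01, -6.23597554e-04],
       [-9.91823001e-01, -2.08312494e-02, -1.25909466e-01],
       [ 1.25868480e-01,  3.27235327e-03, -9.92041540e-01]]), 't': array([-0.00570488,  0.53033614,  1.39302165])}
```

View pics/top0.png

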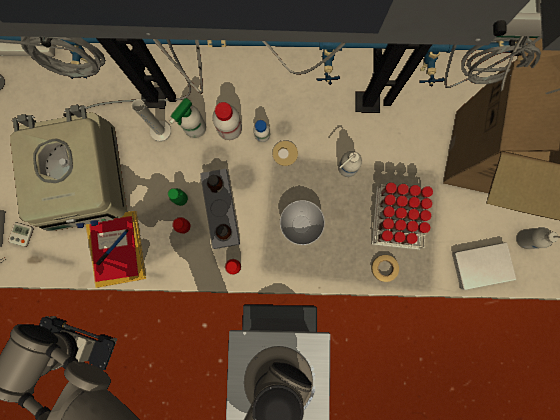

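View pics/scene0.png

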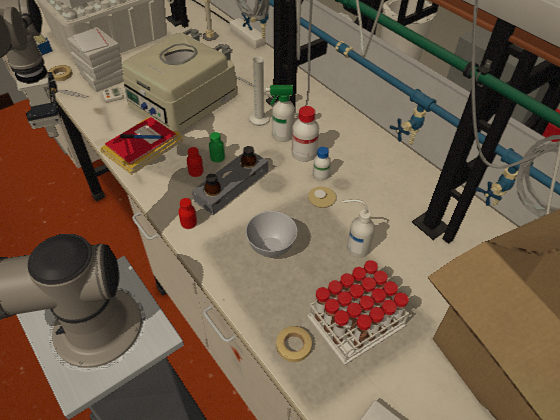

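Top view: the rack's amber bottles have caps near (215,183) and (223,232). Lookalikes are red at (181,226) and (233,267), and green at (177,197). The bowl is at (302,222), the wash bottle at (350,162) and the ring shapes at (285,153) and (385,268). I'll take the two dark-capped bottles in the grey rack and check them in a crop.

```bash
cat > h.py <<'E'
from cell import robot
import cv2, numpy as np
def params(n):
    p=robot.camera_params(n); return p
def px2w(p,u,v,z):
    d=p["R"].T@np.array([(u-p["cx"])/p["fx"],(v-p["cy"])/p["fy"],1]); c=-p["R"].T@p["t"]
    return c+d*(z-c[2])/d[2]
def w2px(p,X):
    X=np.atleast_2d(X); c=X@p["R"].T+p["t"]
    return np.c_[p["fx"]*c[:,0]/c[:,2]+p["cx"],p["fy"]*c[:,1]/c[:,2]+p["cy"]]
def circ(c,r,z): a=np.linspace(0,2*np.pi,60); return np.c_[c[0]+r*np.cos(a),c[1]+r*np.sin(a),0*a+z]
E
python3 - <<'E'
from h import *
im=cv2.imread("pics/top0.png"); p=params("top")
print("tcp px",w2px(p,[0.158,0.5,0.238]))
for u,v,z in[(215,183,.101),(223,232,.101),(302,222,.075),(350,162,.15),(285,153,.016),(385,268,.019),(181,226,.09),(233,267,.09),(177,197,.09)]:
    print((u,v),px2w(p,u,v,z).round(3))
c=im[140:300,165:365]; cv2.imwrite("pics/crop0.png",cv2.resize(c,None,fx=3.75,fy=3.75,interpolation=cv2.INTER_CUBIC))
E
```

```text
tcp px [[ 89.10426955 337.07194142]]
(215, 183) [0.603 0.205 0.101]
(223, 232) [0.453 0.175 0.101]
(302, 222) [ 0.491 -0.064  0.075]
(350, 162) [ 0.666 -0.201  0.15 ]
(285, 153) [ 0.724 -0.008  0.016]
(385, 268) [ 0.356 -0.332  0.019]
(181, 226) [0.47  0.305 0.09 ]
(233, 267) [0.349 0.142 0.09 ]
(177, 197) [0.559 0.322 0.09 ]
```

View pics/crop0.png

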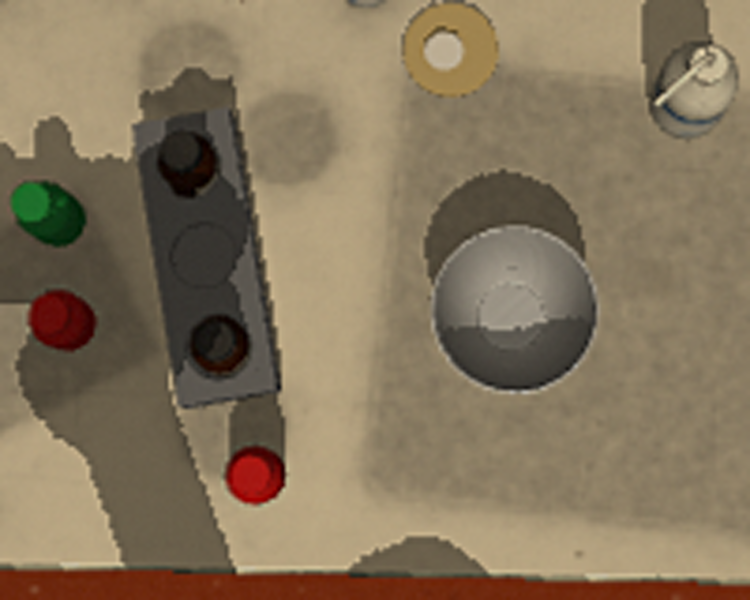

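Run:
```python
from h import *
p=params("top")
f=lambda x,y,z:px2w(p,165+(x+.5)/3.75-.5,140+(y+.5)/3.75-.5,z)
A=f(182,153,.101);B=f(213,336,.101);print("caps",A,B,np.linalg.norm(A-B))
C=[f(*c,.048) for c in((135,123),(235,108),(280,388),(182,408))]
print(np.round(C,3),"ctr",np.mean(C,0), [np.linalg.norm(C[i]-C[i-1]) for i in range(4)])
d=(C[0]+C[1]-C[2]-C[3])/2; u=d/np.linalg.norm(d); print("axis",u, "yaw",np.arctan2(u[1],u[0]),"holes",np.mean(C,0)+.078*u,np.mean(C,0)-.078*u)
r=[f(*c,.075) for c in((433,308),(597,308),(515,224),(515,393))]; print(np.round(r,3),np.mean(r,0))
print("hole mid",f(204,254,.048), "tape", f(450,48,.019))
```

```text
caps [0.6108538  0.21110052 0.101     ] [0.46146894 0.18014014 0.101     ] 0.15255943877705247
[[0.646 0.26  0.048]
 [0.661 0.176 0.048]
 [0.424 0.13  0.048]
 [0.405 0.211 0.048]] ctr [0.53396555 0.19414808 0.048     ] [np.float64(0.24611651924936134), np.float64(0.08596250057054666), np.float64(0.24193653500465664), np.float64(0.0831682326674804)]
axis [0.98056591 0.19618996 0.        ] yaw 0.19747084332133316 holes [0.61044969 0.2094509  0.048     ] [0.45748141 0.17884526 0.048     ]
[[ 0.491  0.003  0.075]
 [ 0.493 -0.132  0.075]
 [ 0.562 -0.063  0.075]
 [ 0.422 -0.065  0.075]] [ 0.49195306 -0.06415605  0.075     ]
hole mid [0.53494529 0.19737876 0.048     ] tape [ 0.72484833 -0.00662032  0.019     ]
```

The crop shows two dark caps in the grey rack at (182,153) and (213,336), with the middle hole empty. Spacing measures 153 mm against the 156 mm expected, so this fits. Far bottle is at about (0.611,0.210), near bottle at (0.459,0.179), and the bowl at (0.492,-0.064). Next I go above the near bottle.

Request:
jog_arm:
  deltas: [0.25,-0.25,0,0,0,0,0.5,-0.5,0,0,0,0,0.75,-0.75,0,0,0,0,1,-1,0,0,0,0]
  claw: 0.7
  newtons: 15

```text
time: 0.43
tool_pos: [0.2585, 0.3994, 0.2374]
tool_rot: [-3.141, -0.0, 2.837]
contact_force: [0.7, 0.4, 0.9]
opening: 0.0698
```

Request:
jog_arm:
  deltas: [0.25,-0.25,0,0,0,0,0.5,-0.5,0,0,0,0,0.75,-0.75,0,0,0,0,1,-1,0,0,0,0]

```text
time: 0.77
tool_pos: [0.3588, 0.2992, 0.2376]
tool_rot: [-3.141, -0.0, 2.836]
contact_force: [0.8, 0.2, -0.7]
opening: 0.0642
```

Request:
jog_arm:
  deltas: [0.25,-0.25,0,0,0,0,0.5,-0.5,0,0,0,0,0.75,-0.75,0,0,0,0,1,-1,0,0,0,0,1,-1,0,0,0,0]

```text
time: 1.18
tool_pos: [0.4617, 0.1966, 0.2373]
tool_rot: [-3.14, 0.002, 2.831]
contact_force: [-1.0, 1.0, -0.5]
opening: 0.0641
```

Run:
```python
from h import *
for i in range(2): im=robot.read_camera("wrist")
o=robot.observe(); p=params("wrist"); im=robot.read_camera("wrist")
np.savez("w1.npz",**p); print(o["time"],o["tool_pos"],o["tool_rot"],o["contact_force"])
cv2.imwrite("pics/w1.png",im[:,:,::-1])
im=im[:,:,::-1].copy()
for c in((.459,.179),(.6105,.210)): cv2.polylines(im,[w2px(p,circ(c,.017,.101)).astype(np.int32)],True,(0,255,0),1)
cv2.imwrite("pics/w1b.png",im)
```

```text
1.2833 [0.45837171 0.19970892 0.23713578] [-3.14117625e+00 -1.28430071e-03  2.83290145e+00] [-0.96034846  0.26809226  0.71492513]
```

View pics/w1b.png

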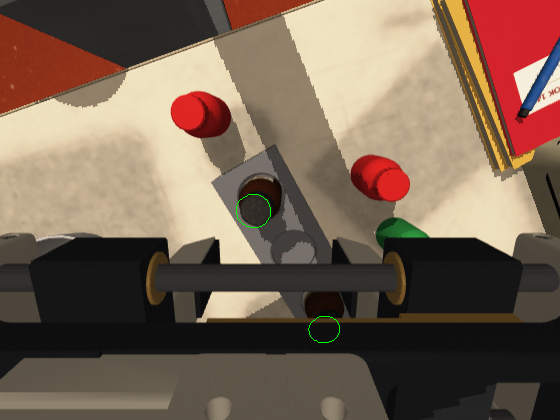

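The wrist picture shows the near cap at about (255,209), under the predicted circle. I'll check it magnified.

Run:
```python
from h import *
im=cv2.imread("pics/w1.png")[160:270,200:340]; im=cv2.convertScaleAbs(im,alpha=2.2,beta=20); im=cv2.resize(im,None,fx=5,fy=5,interpolation=cv2.INTER_CUBIC)
p=np.load("w1.npz")
q=(w2px(p,circ((.459,.179),.017,.101))-[200,160]+.5)*5-.5
cv2.polylines(im,[q.astype(np.int32)],True,(0,255,0),1); cv2.imwrite("pics/w1c.png",im)
```

```text
(no output)
```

View pics/w1c.png

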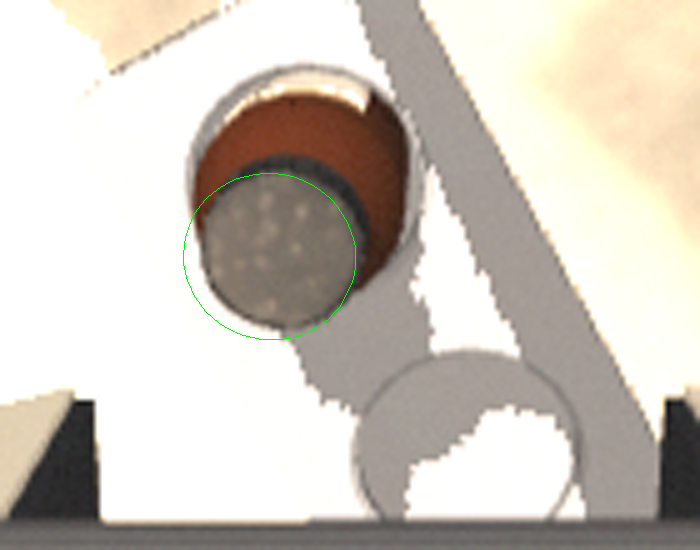

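Run:
```python
from h import *
p=np.load("w1.npz")
f=lambda x,y,z:px2w(p,200+(x+.5)/5-.5,160+(y+.5)/5-.5,z)
print(f(281,249,.101),f(304,181,.048), f(466,460,.048), np.linalg.norm(f(304,181,.048)-f(466,460,.048)), np.linalg.norm(f(202,249,.101)-f(360,249,.101)))
```

```text
[0.45796333 0.18169491 0.101     ] [0.4561401  0.18429818 0.048     ] [0.53375304 0.1999632  0.048     ] 0.07917803942004267 0.031133446866948373
```

Request:
jog_arm:
  deltas: [0,-0.1,-0.2,0,0,0,0,-0.19,-0.4,0,0,0,0,-0.19,-0.6,0,0,0,0,-0.19,-0.7,0,0,0,0,-0.19,-0.7,0,0,0]

```text
time: 1.75
tool_pos: [0.4556, 0.1824, 0.1656]
tool_rot: [-3.139, -0.004, 2.837]
contact_force: [0.2, -0.1, 0.5]
opening: 0.064
```

```bash
cat > weigh.py <<'E'
from h import *
F=[];T=[];E=[]
for i in range(20):
    robot.read_camera("top"); o=robot.observe(); F.append(o["contact_force"]);T.append(o["torque"]);E.append(o["joint_efforts"])
F,E=np.array(F),np.array(E)
print(o["time"],o["tool_pos"],o["tool_rot"],o["opening"]);print("F",F.mean(0).round(3),"std",F.std(0).round(2),"E",E.mean(0).round(3),E.std(0).round(3),"T",np.mean(T,0).round(3))
E
python3 weigh.py
```

```text
2.75 [0.45802515 0.18164685 0.16769045] [ 3.14152413e+00 -1.09988166e-04  2.83571500e+00] 0.06450803250989572
F [-0.099 -0.083  0.07 ] std [0.61 0.64 0.48] E [ 1.9000e-02 -4.0848e+01 -2.1571e+01  1.0000e-02  8.2000e-02  1.0000e-03] [0.066 0.381 0.296 0.004 0.034 0.002] T [0.003 0.004 0.002]
```

Request:
jog_arm:
  deltas: [0,0,-0.2,0,0,0,0,0,-0.4,0,0,0,0,0,-0.6,0,0,0,0,0,-0.72,0,0,0,0,0,-0.72,0,0,0]

```text
time: 3.17
tool_pos: [0.4565, 0.1812, 0.0934]
tool_rot: [-3.139, -0.004, 2.836]
contact_force: [-0.1, -1.7, 0.3]
opening: 0.0639
```

Request:
jog_arm:
  deltas: [0,0,0,0,0,0,0,0,0,0,0,0,0,0,0,0,0,0,0,0,0,0,0,0,0,0,0,0,0,0]
  claw: 0
  newtons: 20

```text
time: 3.58
tool_pos: [0.4584, 0.1817, 0.0964]
tool_rot: [3.141, 0.001, 2.836]
contact_force: [0.0, 0.3, 0.3]
opening: 0.0356
```

Request:
jog_arm:
  deltas: [0,0,0,0,0,0,0,0,0,0,0,0,0,0,0,0,0,0,0,0,0,0,0,0,0,0,0,0,0,0]

```text
time: 4.0
tool_pos: [0.4584, 0.1818, 0.0963]
tool_rot: [3.141, 0.001, 2.836]
contact_force: [-0.1, 0.9, 5.7]
opening: 0.0328
```

Request:
jog_arm:
  deltas: [0,0,0.05,0,0,0,0,0,0.1,0,0,0,0,0,0.15,0,0,0,0,0,0.2,0,0,0,0,0,0.2,0,0,0]

```text
time: 4.42
tool_pos: [0.4586, 0.1818, 0.1168]
tool_rot: [3.141, 0.001, 2.836]
contact_force: [-1.2, 0.5, -0.0]
opening: 0.033
```

Run:
```python
from h import *
F=[]
for i in range(4): im=robot.read_camera("wrist"); o=robot.observe(); F.append(o["contact_force"])
print(o["tool_pos"],o["opening"],np.mean(F,0))
im2=robot.read_camera("scene")
a=cv2.resize(im[100:260,180:400],None,fx=2,fy=2); b=cv2.resize(im2[60:260,120:340],None,fx=1.6,fy=1.6)
cv2.imwrite("pics/g1.png",np.hstack([a,b])[:,:,::-1])
```

```text
[0.45787284 0.18161242 0.11556403] 0.03291935567687134 [ 0.16079028 -0.29586053 -0.60672962]
```

View pics/g1.png

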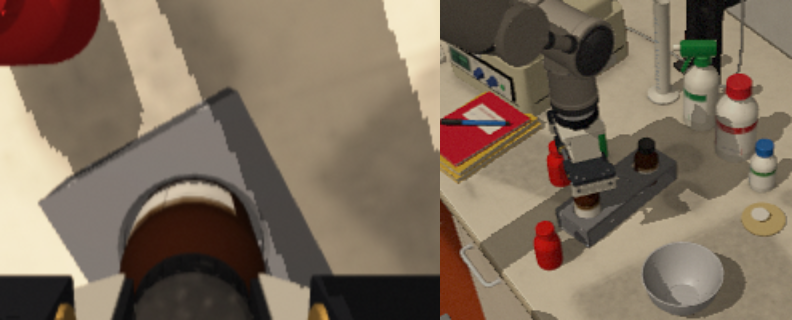

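The near cap is gripped and the bottle is rising with the tool. Next I lift it right out and weigh it.

Request:
jog_arm:
  deltas: [0,0,0.15,0,0,0,0,0,0.3,0,0,0,0,0,0.45,0,0,0,0,0,0.52,0,0,0,0,0,0.52,0,0,0]

```text
time: 5.08
tool_pos: [0.4588, 0.1819, 0.169]
tool_rot: [3.14, 0.002, 2.836]
contact_force: [0.9, 0.9, -1.8]
opening: 0.033
```

Request:
jog_arm:
  deltas: [0,0,0,0,0,0,0,0,0,0,0,0,0,0,0,0,0,0]

```text
time: 5.33
tool_pos: [0.4575, 0.1815, 0.1667]
tool_rot: [-3.141, -0.002, 2.836]
contact_force: [0.1, -0.4, -0.6]
opening: 0.0329
```

```bash
python3 weigh.py
python3 - <<'E'
from h import *
im2=robot.read_camera("scene")
cv2.imwrite("pics/l1.png",cv2.resize(im2[60:260,120:340],None,fx=3,fy=3)[:,:,::-1])
E
```

```text
6.3333 [0.45802861 0.18168566 0.16775267] [3.14148706e+00 4.01521871e-05 2.83585448e+00] 0.03279865686943281
F [-0.255 -0.088 -0.94 ] std [0.44 0.59 0.55] E [ 0.0000e+00 -4.1436e+01 -2.1936e+01  9.0000e-03  9.0000e-02  0.0000e+00] [0.003 0.045 0.024 0.    0.002 0.   ] T [ 0.004 -0.005  0.001]
```

View pics/l1.png

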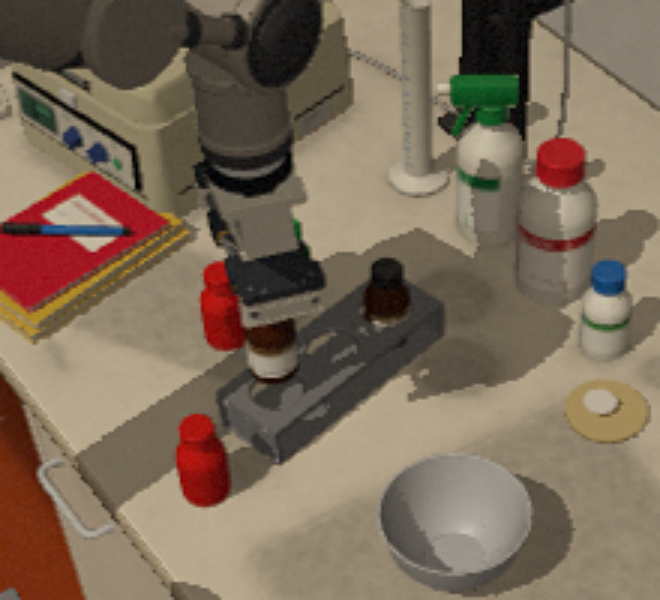

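The bottle hangs upright clear of the rack, with its bottom about 30 mm above the top plate. It reads about 1.0 N, which is probably the light one. Next I return it to its hole.

Request:
jog_arm:
  deltas: [0,0,-0.15,0,0,0,0,0,-0.3,0,0,0,0,0,-0.4,0,0,0,0,0,-0.5,0,0,0,0,0,-0.5,0,0,0]

```text
time: 6.8
tool_pos: [0.4569, 0.1814, 0.116]
tool_rot: [-3.14, -0.003, 2.836]
contact_force: [-0.0, -1.0, -1.6]
opening: 0.0331
```

Request:
jog_arm:
  deltas: [0,0,-0.08,0,0,0,0,0,-0.15,0,0,0,0,0,-0.2,0,0,0,0,0,-0.21,0,0,0,0,0,-0.21,0,0,0]

```text
time: 7.22
tool_pos: [0.4581, 0.1817, 0.0967]
tool_rot: [3.142, -0.0, 2.836]
contact_force: [1.0, -0.2, -0.6]
opening: 0.0331
```

Request:
jog_arm:
  deltas: [0,0,0,0,0,0,0,0,0,0,0,0,0,0,0,0,0,0]

```text
time: 7.47
tool_pos: [0.4581, 0.1817, 0.0969]
tool_rot: [3.141, 0.0, 2.836]
contact_force: [-0.6, -0.9, -1.0]
opening: 0.0329
```

Request:
jog_arm:
  deltas: [0,0,-0.01,0,0,0,0,0,-0.02,0,0,0,0,0,-0.02,0,0,0]

```text
time: 7.72
tool_pos: [0.4588, 0.1817, 0.0963]
tool_rot: [3.141, 0.002, 2.836]
contact_force: [-2.2, -1.0, 12.1]
opening: 0.0332
```

Request:
jog_arm:
  deltas: [0,0,0.01,0,0,0,0,0,0.01,0,0,0,0,0,0.01,0,0,0,0,0,0.01,0,0,0,0,0,0.01,0,0,0]
  claw: 0.7

```text
time: 8.13
tool_pos: [0.4579, 0.1817, 0.0955]
tool_rot: [-3.141, -0.0, 2.836]
contact_force: [-0.5, -0.3, 0.5]
opening: 0.0613
```

Request:
jog_arm:
  deltas: [0,0,0.1,0,0,0,0,0,0.25,0,0,0,0,0,0.45,0,0,0,0,0,0.7,0,0,0,0,0,1,0,0,0]

```text
time: 8.55
tool_pos: [0.4571, 0.1815, 0.1955]
tool_rot: [-3.14, -0.003, 2.836]
contact_force: [1.2, -0.7, -0.4]
opening: 0.0643
```

Request:
jog_arm:
  deltas: [0.3,0.06,0,0,0,0,0.55,0.12,0,0,0,0,0.8,0.17,0,0,0,0,1,0.19,0,0,0,0]

```text
time: 8.88
tool_pos: [0.5595, 0.2012, 0.1957]
tool_rot: [3.141, 0.001, 2.836]
contact_force: [0.6, -0.0, -0.4]
opening: 0.0643
```

Request:
jog_arm:
  deltas: [0.3,0.05,0,0,0,0,0.53,0.1,0,0,0,0,0.53,0.1,0,0,0,0,0.53,0.1,0,0,0,0,0.53,0.1,0,0,0,0]

```text
time: 9.3
tool_pos: [0.6102, 0.2106, 0.1951]
tool_rot: [-3.141, -0.002, 2.836]
contact_force: [0.3, 0.9, 0.4]
opening: 0.0644
```

Run:
```python
from h import *
o=robot.observe(); p=params("wrist"); im=robot.read_camera("wrist")
np.savez("w2.npz",**p); print(o["time"],o["tool_pos"],o["tool_rot"])
im=im[:,:,::-1]
for c in((.458,.1815),(.6108,.2108)): print(w2px(p,circ(c,.017,.101)).mean(0))
cv2.imwrite("pics/w2.png",cv2.resize(im[40:300,150:410],None,fx=2.3,fy=2.3,interpolation=cv2.INTER_CUBIC))
```

```text
9.3 [0.61020351 0.21057154 0.1950535 ] [-3.14082714e+00 -1.59300360e-03  2.83587027e+00]
[171.75553913  35.80696106]
[273.5679084  216.81885685]
```

View pics/w2.png

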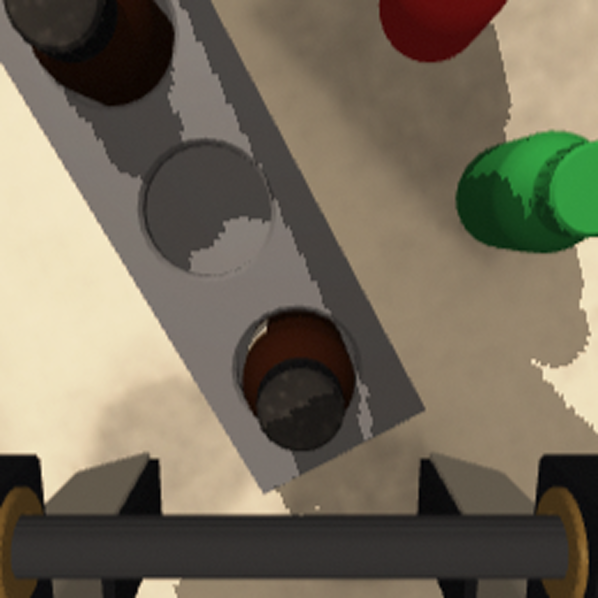

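The near bottle stands in its hole again, the middle hole is empty, and the far cap is at (301,407) in the crop.

Run:
```python
from h import *
p=np.load("w2.npz")
f=lambda x,y,z:px2w(p,150+(x+.5)/2.3-.5,40+(y+.5)/2.3-.5,z)
print(f(301,407,.101),f(296,373,.048),f(206,207,.048),np.linalg.norm(f(258,407,.101)-f(344,407,.101)))
```

```text
[0.61260048 0.21653122 0.101     ] [0.61168721 0.21538086 0.048     ] [0.53283081 0.20080845 0.048     ] 0.03155124228301531
```

Request:
jog_arm:
  deltas: [0.01,0.05,-0.15,0,0,0,0.01,0.05,-0.4,0,0,0,0.01,0.05,-0.65,0,0,0,0.01,0.05,-0.9,0,0,0,0.01,0.05,-1,0,0,0]

```text
time: 9.77
tool_pos: [0.6094, 0.2152, 0.0927]
tool_rot: [-3.139, -0.005, 2.836]
contact_force: [-1.8, -0.8, -0.4]
opening: 0.0639
```

Request:
jog_arm:
  deltas: [0,0,0,0,0,0,0,0,0,0,0,0,0,0,0,0,0,0,0,0,0,0,0,0,0,0,0,0,0,0]
  claw: 0
  newtons: 20

```text
time: 10.18
tool_pos: [0.6127, 0.2158, 0.0974]
tool_rot: [3.14, 0.002, 2.836]
contact_force: [0.0, -1.8, -0.1]
opening: 0.0358
```

Request:
jog_arm:
  deltas: [0,0,0,0,0,0,0,0,0,0,0,0,0,0,0,0,0,0,0,0,0,0,0,0,0,0,0,0,0,0]

```text
time: 10.6
tool_pos: [0.6128, 0.2155, 0.0972]
tool_rot: [3.141, 0.002, 2.836]
contact_force: [-0.0, -1.0, 6.2]
opening: 0.0331
```

Request:
jog_arm:
  deltas: [0,0,0.05,0,0,0,0,0,0.12,0,0,0,0,0,0.25,0,0,0,0,0,0.4,0,0,0,0,0,0.55,0,0,0]

```text
time: 11.02
tool_pos: [0.6116, 0.2157, 0.151]
tool_rot: [-3.141, -0.001, 2.836]
contact_force: [1.1, 0.3, -2.7]
opening: 0.0331
```

Request:
jog_arm:
  deltas: [0,0,0.12,0,0,0,0,0,0.18,0,0,0,0,0,0.18,0,0,0,0,0,0.18,0,0,0,0,0,0.18,0,0,0]

```text
time: 11.43
tool_pos: [0.6114, 0.2156, 0.1676]
tool_rot: [-3.141, -0.002, 2.836]
contact_force: [-0.6, -0.3, -3.2]
opening: 0.0326
```

```bash
python3 weigh.py
python3 - <<'E'
from h import *
cv2.imwrite("pics/l2.png",robot.read_camera("scene")[:,:,::-1]); cv2.imwrite("pics/l2t.png",robot.read_camera("top")[:,:,::-1])
E
```

```text
12.4333 [0.61207507 0.21564129 0.16877556] [3.14147853e+00 1.00005114e-04 2.83572398e+00] 0.03282061340542531
F [-0.06  -0.063 -2.803] std [0.45 0.45 0.5 ] E [ 3.0000e-03 -5.8626e+01 -2.5253e+01  6.0000e-03  9.3000e-02 -0.0000e+00] [0.007 0.147 0.056 0.001 0.004 0.   ] T [-0.002 -0.014 -0.007]
```

The far bottle reads 2.87 N net against 1.0 N for the near one, so the far bottle is the full one. I carry it to the bowl.

Request:
jog_arm:
  deltas: [-0.02,-0.05,0.1,0,0,0,-0.08,-0.18,0.2,0,0,0,-0.17,-0.4,0.27,0,0,0,-0.26,-0.62,0.27,0,0,0,-0.36,-0.85,0.27,0,0,0]

```text
time: 12.95
tool_pos: [0.576, 0.1298, 0.1972]
tool_rot: [3.141, 0.002, 2.837]
contact_force: [0.6, -0.3, -2.9]
opening: 0.0333
```

Request:
jog_arm:
  deltas: [-0.1,-0.23,0,0,0,0,-0.19,-0.45,0,0,0,0,-0.28,-0.65,0,0,0,0,-0.36,-0.85,0,0,0,0,-0.43,-1,0,0,0,0]

```text
time: 13.37
tool_pos: [0.5324, 0.0289, 0.1968]
tool_rot: [-3.141, 0.001, 2.835]
contact_force: [-0.1, -0.2, -2.4]
opening: 0.033
```

Request:
jog_arm:
  deltas: [-0.09,-0.2,0,0,0,0,-0.18,-0.42,0,0,0,0,-0.26,-0.62,0,0,0,0,-0.33,-0.77,0,0,0,0,-0.39,-0.9,0,0,0,0]

```text
time: 13.78
tool_pos: [0.4934, -0.0608, 0.1968]
tool_rot: [-3.141, 0.001, 2.835]
contact_force: [0.8, -0.8, -2.9]
opening: 0.0331
```

Request:
jog_arm:
  deltas: [-0.02,-0.05,0,0,0,0,-0.02,-0.05,0,0,0,0,-0.02,-0.05,0,0,0,0,-0.02,-0.05,0,0,0,0]

```text
time: 14.12
tool_pos: [0.4924, -0.0638, 0.196]
tool_rot: [3.141, 0.001, 2.836]
contact_force: [-0.1, -0.0, -2.2]
opening: 0.033
```

Run:
```python
from h import *
o=robot.observe(); p=params("wrist"); im=robot.read_camera("wrist"); s=robot.read_camera("scene"); t=robot.read_camera("top")
np.savez("w3.npz",**p); print(o["time"],o["tool_pos"],o["tool_rot"],o["contact_force"])
a=im[:300].copy(); q=w2px(p,circ((.492,-.064),.070,.075)).astype(np.int32); cv2.polylines(a,[q],True,(0,255,0),1)
a=cv2.resize(a,(560,300)); cv2.imwrite("pics/w3t.png",t[:,:,::-1])
ps=params("scene"); s=s.copy()
cv2.polylines(s,[w2px(ps,circ((.492,-.064),.070,.075)).astype(np.int32)],True,(0,255,0),1)
b=cv2.resize(s[110:290,180:360],(300,300))
cv2.imwrite("pics/w3.png",np.hstack([a[:,30:530],b])[:,:,::-1])
```

```text
14.1167 [ 0.49236313 -0.0637579   0.19602615] [3.14114740e+00 5.17287314e-04 2.83624889e+00] [-0.11647005 -0.03676219 -2.20362934]
```

View pics/w3.png

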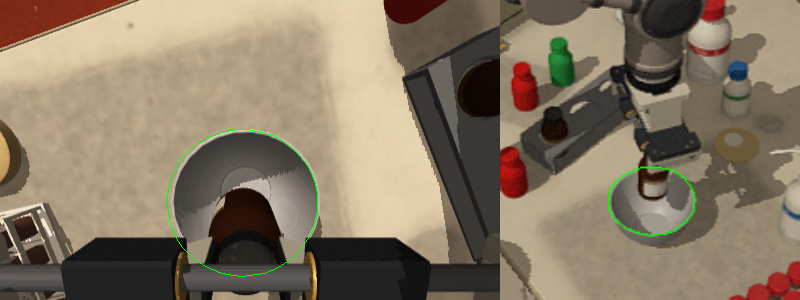

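The scene and wrist views agree: the bottle hangs upright over the middle of the bowl's mouth, and the rim circle matches to 1–2 mm. Lowering by 50 mm puts its underside at z≈0.055.

Request:
jog_arm:
  deltas: [0,0,-0.12,0,0,0,0,0,-0.24,0,0,0,0,0,-0.36,0,0,0,0,0,-0.45,0,0,0,0,0,-0.5,0,0,0]

```text
time: 14.68
tool_pos: [0.4917, -0.0638, 0.1446]
tool_rot: [3.142, -0.002, 2.836]
contact_force: [0.5, 0.0, -1.6]
opening: 0.0331
```

Request:
jog_arm:
  deltas: [0,0,0,0,0,0,0,0,0,0,0,0,0,0,0,0,0,0,0,0,0,0,0,0,0,0,0,0,0,0]

```text
time: 15.1
tool_pos: [0.4923, -0.0644, 0.1463]
tool_rot: [3.141, 0.001, 2.836]
contact_force: [0.1, 0.1, -1.8]
opening: 0.033
```

Run:
```python
from h import *
F=[]
for i in range(8): s=robot.read_camera("scene"); o=robot.observe(); F.append(o["contact_force"])
p=params("wrist"); w=robot.read_camera("wrist"); t=robot.read_camera("top"); ps=params("scene")
print(o["time"],o["tool_pos"],o["tool_rot"],o["opening"],np.mean(F,0))
s0=cv2.imread("pics/scene0.png")[:,:,::-1]
x,y=o["tool_pos"][:2]; g=s.copy()
z=o["tool_pos"][2]-.091
for c,r,h in(((x,y),.024,z),((x,y),.017,z+.095),((.492,-.064),.07,.075)): cv2.polylines(g,[w2px(ps,circ(c,r,h)).astype(np.int32)],True,(0,255,0),1)
f=lambda i:cv2.resize(i[160:270,220:320],None,fx=4,fy=4,interpolation=cv2.INTER_CUBIC)
d=cv2.absdiff(s,s0)
cv2.imwrite("pics/f1.png",np.hstack([f(s),f(g)])[:,:,::-1])
cv2.imwrite("pics/f2.png",np.hstack([cv2.resize(s,(400,300)),cv2.resize(t,(400,300))])[:,:,::-1])
```

```text
15.5 [ 0.49205999 -0.0643491   0.14578567] [3.14152721e+00 9.80958558e-05 2.83584599e+00] 0.033138650474724564 [ 0.02186758 -0.10339935 -2.42857602]
```

View pics/f1.png

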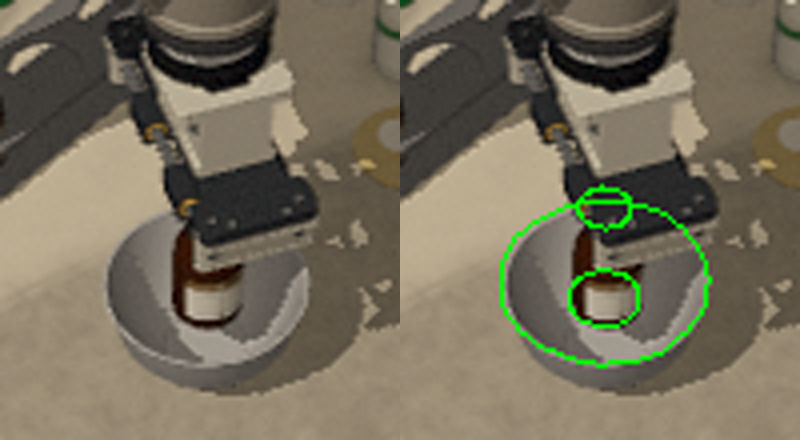

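View pics/f2.png

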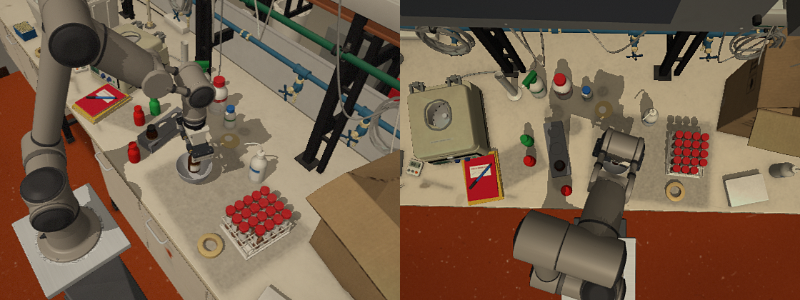

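```bash
python3 -c "
from cell import robot
print(robot.hand_in()); o=robot.observe(); print(o['time'],o['tool_pos'],o['contact_force'],o['opening'])"
```

```text
the job is handed in; nothing more can be done
None
the job is handed in; nothing more can be done
```

The job is handed in at about 15.5 s of the 67 s allowed. The arm is holding the full bottle, which came from the far hole, upright in the mouth of the bowl.

- **Weighing:** I lifted both bottles clear of their holes. The near one reads about 1.0 N (0.10 kg) and the far one about 2.9 N (0.29 kg), so the far one is full. The light one was set back in its near hole, and the later pictures show it standing there.
- **Final position:** The tool is within about 2 mm of the bowl's centre. I work out the bottle's underside at z ≈ 0.055, which is 2 cm below the rim, and the bottle outline drawn at that height matches the scene picture. The gap to the wall is roughly 30 mm, estimated from the bowl's sizes. The bowl, wash bottle, tape roll and petri dish look unmoved in the pictures.
- **Checks that disagreed:**
  - The last vertical force was -2.4 N, against -2.8 N at the weighing. That is about two standard errors, so I took it as noise rather than contact.
  - Setting the light bottle down briefly pressed on the rack with about 12 N.
  - The top and wrist cameras differed by up to about 6 mm on positions in the rack, and I used the wrist camera for both grasps.

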